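# Bin the broken tube, then hold the glass-waste box open

### The arm

A 6-joint arm with a two-finger parallel gripper is mounted at the origin on a cart in front of the work surface, level with it; the furniture and walls round the work are solid. World frame = base frame: x ahead of the robot, y to its left, z up, the work surface at z = 0. Lengths are in m, angles in rad, forces in N, time in s.
With the tool pointing down it reaches from about 0.3 to 0.775 m from the base axis. Payload 14.6 kg.
Tool frame: the origin (TCP) lies on the centre line of the jaws, within the pads' length; the fingertips stand ctrl.tcp_to_tips ahead of it and the grasp point (between the pads) lies 2 mm behind it (ctrl.tcp_to_tips is the distance from the TCP to the fingertips, in m); z points along the fingers, y is the line along which they close (so a half turn about z gives the same grasp; the last joint's range is limited). The gripper opens to 94 mm and grips with 3 to 60 N. Pads are 16 mm wide; open, the fingers measure 119 mm over their backs; the gripper's body (75 mm by 177 mm) begins 78 mm behind the grasp point.
Start: joints at [1.181, 0.3, 1.521, -0, 1.321, -0.067], TCP at [0.174, 0.522, 0.222] pointing down, gripper open.
Joint ranges: [-3.03, 3.03], [-0.79, 2.21], [0.23, 2.52], [-1.04, 4.18], [0, 3.07], [-2.55, 2.55]. Speed limits (rad/s): [2.22, 2.22, 2.57, 3.14, 3.14, 3.14].

### API

Orientations are given as [roll, pitch, yaw] about the fixed x, y, z axes, in that order (R = Rz(yaw) Ry(pitch) Rx(roll)).
In Python, from station import telemetry, viewer, hand_in, ctrl gives the robot as it stands.
- The arm moves only by the tool step_arm, never from a script. Its argument "plan" is a list of rows, each an object of numbers: "dx", "dy", "dz": the shift along the tool's x, y, z scaled (see below); "rx", "ry", "rz": the turn, a rotation vector about the tool's x, y, z scaled (see below); "claw": the closure, from 0 (fully open) to 1 (shut). In form: [{"dx": .., "dy": .., "dz": .., "rx": .., "ry": .., "rz": .., "claw": ..}, ...]. A call has 1 to 10 rows; each row shifts and turns the commanded pose from where the row before left it, along the tool's axes as they then stand; what a row does not reach is not made up. The controller multiplies each number of a shift by 0.1 m and each number of a turn by 90 degrees. A row lasts 1/10 s, in which the tool goes at most 50 mm and 8.59 degrees, less where a joint would pass 70% of its speed; a pose out of reach is approached as far as the arm can. A call with a number of a shift or a turn outside -1 to 1 is refused whole. A call with a gripper value outside its range is refused whole. The fingers move at their own pace and stop on an object; "grip_force" is the grip in N (left out, the last holds). Time passes only in rows, so rows that do not move let the fingers close. It gives the time, the measured TCP pose, the force, the opening and the grip force at its end, in the units of the state.
- telemetry.get_obs(): the state, without advancing time (a new reading comes with each control period).
- viewer.camera(name): name is "scene" or "top" or "wrist"; returns a dict with "img" (400x640x3 uint8, red, green, blue), "z_map" (400x640 float32, m along the optical axis (not along the pixel's ray), 0 where there is no reading), "fx", "fy", "cx", "cy" (pixels), "dist" ([k1, k2, p1, p2, k3] as OpenCV has them; the pictures are not rectified), "R" (3x3) and "t" (3): a world point X has camera coordinates R X + t; the wrist camera has in their place "tool_from_camera" (4x4, takes a point from camera to tool coordinates, whose origin is the TCP and whose axes are the flange's). Camera axes: x right, y down, z forward; pixel columns grow to the right and rows downward; lengths in m; the calibration is good to about 2 mm. A picture is of the moment at which its call begins: read the wrist's pose just before it.
- hand_in(): hands the job in; it is judged then, once.
Trained networks look in a picture, given as the dict that the camera call returned (one of the last four; its "shot" number tells which), for a name from the list of things; names that differ only in an ending like _2 or _b are one class to them, and where a whole thing is asked for, a point or a joint stands for the part that bears it (a point fixed in the world has none). Each returns a list of dicts, best first, with "score" (0 to 1); they miss things now and then, are a little off and sometimes report something else, mostly with a low value. They report only what shows in the picture. A call takes as long as a camera call.
- viewer.recognise(target, picture): "rect" ([left, top, right, bottom] in pixels, round what is visible of it).
The state is a dict: "time_s": time; "qpos": joint angles; "joint_vel": joint speeds; "tau": joint torques, N m; "ee_pos": TCP position; "eef_rot": TCP orientation; "force": force on the tool from outside, world axes, zero at the start; "moment": the same for the moment, N m; "grip_width": finger opening in m; "grip_force": force on a finger pad.
Only numpy, scipy, OpenCV 4.12 (cv2) and the standard library are available. Lean on these libraries where they do the work, as an engineer would, in place of code of your own. Each camera call takes 0.05 s, during which the arm holds its last target. There are 200 camera calls.

### The job

One of the three tubes in the small stand is broken off short: take it out and drop it through the round hole in the closed lid of the glass-waste box. Then take the lid by its bar handle, raise it to 60 degrees and finish while still holding it there, because it falls shut by itself and I need it open to lift out the liner. Leave the two sound tubes in the stand and everything else where it stands.

Things in the scene. Friction and masses are not known exactly. Their poses are not given: they have to be found in the camera images.
- broken_tube: the broken glass tube: 22 mm across, rim jagged and only about 47 to 61 mm above its foot (solid for grasping over its lower 50 mm), about 20 g, standing upright in one of the three places of the stand. Origin at the centre of its foot, z up along the tube
- broken_mid (a point): point on the broken tube's axis, 30 mm above its foot
- tube_a: a sound glass tube, 22 mm across, 78 mm tall, upright in the stand. Origin at the centre of its foot
- tube_b: another sound glass tube, 22 mm across, 78 mm tall, upright in the stand. Origin at the centre of its foot
- tube_stand: fixed aluminium stand, 52 (x) x 156 (y) mm, its top plate 27 mm above the worktop; three 24 mm holes at y = -50, 0 and +50 mm along it, the tubes stand on its floor 6 mm above the worktop. Origin under its centre
- waste_box: fixed white-painted sheet-metal box with a steel lid, 170 mm deep (x), 220 mm wide (y), 120 mm high without the lid, inner floor 14 mm above the worktop, walls 4 mm; some broken glass already lies in its corners. Origin under the centre of its body, front (handle side) at -x
- drop_hole (a point): centre of the round drop hole, at the top edge of its collar: hole 50 mm across, collar 58 mm outside and 8 mm tall on the 4 mm lid; with the lid shut this point is 132 mm above the worktop, on the lid's middle
- lid_handle (a point): steel bar handle on the lid's front edge: a 10 mm round bar, 94 mm of it straight, parallel to the hinge (along its y), on two arms 110 mm apart, 42 mm in front of the lid's front edge. This point is the middle of the bar; with the lid shut 122 mm above the worktop. A finger fits between bar and box (37 mm gap); the round bar can turn between the fingers as the lid swings
- lid_hinge (a point): middle of the hinge line, on the box's far (+x) top edge, 120 mm above the worktop; the hinge runs along the box's y. The bar's centre line is 217 mm from it
- lid: the steel lid, 180 x 230 mm sheet, 4 mm thick, with a 14 mm skirt, collar and bar handle; origin on the hinge line, at point lid_hinge; x points from the handle to the hinge while shut
- lid_angle (a joint): lid angle in rad: 0 shut, grows as the front edge rises, 1.047 = 60 degrees, stops at 1.8. Lid and handle weigh about 0.36 kg; the hinge is free, so the lid falls shut when let go
- timer: bench timer, 62 x 66 x 18 mm, bystander
- forceps: steel forceps, 142 mm long, bystander lying on the worktop
- bottle: capped plastic bottle, 60 mm across, 112 mm tall, bystander

How it is judged:
On the way, in this order (a step that is already met when the one before it is completed fails the run):
1. the broken tube lies in the glass-waste box, let go, with the lid shut (x of broken_mid in the frame of waste_box between -0.085 and 0.085 m and y of broken_mid in the frame of waste_box between -0.11 and 0.11 m and z of broken_mid in the frame of waste_box between 0 and 0.09 m and value of joint lid_angle below 0.08 rad and contact force between the fingers and broken_tube below 0.1 N), for 0.2 s.
2. the lid is held open by its bar at 60 degrees, within 7 degrees (value of joint lid_angle between 0.925 and 1.169 rad and contact force between the fingers and lid above 0.3 N and distance between the grasp point and lid_handle below 0.05 m), for 0.3 s.
At the end, for the whole second after the job is handed in: The broken tube is inside the box; the lid stands still at 60 degrees (within 7 degrees), carried by the robot's fingers on its bar handle; the two sound tubes are still in their places in the stand (within 20 mm) and the timer, forceps and bottle have not been moved by more than 30 mm (all of step 2 and x of broken_mid in the frame of waste_box between -0.085 and 0.085 m and y of broken_mid in the frame of waste_box between -0.11 and 0.11 m and z of broken_mid in the frame of waste_box between 0 and 0.09 m and velocity of joint lid_angle between -0.1 and 0.1 rad/s and contact force between lid and tube_a below 0.1 N and contact force between lid and tube_b below 0.1 N and distance of each of tube_a, tube_b from where it was at the start of the episode below 0.02 m); the arm keeps its last pose, push and grip.
It fails at once if the lid is raised (more than 8 degrees) before the broken tube is in the box (value of joint lid_angle above 0.14 rad and not (x of broken_mid in the frame of waste_box between -0.085 and 0.085 m and y of broken_mid in the frame of waste_box between -0.11 and 0.11 m and z of broken_mid in the frame of waste_box between 0 and 0.09 m)).
It fails at once if a sound tube is taken out or moved by more than 20 mm (distance of any of tube_a, tube_b from where it was at the start of the episode above 0.02 m).
It fails at once if the timer, forceps or bottle is moved by more than 30 mm (distance of any of timer, forceps, bottle from where it was at the start of the episode above 0.03 m).
It also fails if it takes over 58 s, if anything falls off the work surface, if the arm or the gripper's body presses on something with over 40 N, if the wrist force passes 120 N, or if a joint passes its speed limit or range.

## Working session

There is one attempt and no reset: what is moved stays moved. The work goes in short steps, Python scripts to look and compute and a tool call to move; the robot and the scene stay as the last step left them, time stands still between calls to the robot, and variables do not carry over. Pictures are saved under pics/ and viewed, at most 10 in all, crops included, and the job is handed in when it is done.

Besides the shell and the picture viewer there is one more tool, called after ">>>" as name(argument=value, ...), one argument or row to a line, values as JSON. step_arm: Moves the arm, as the interface text tells. Shifts and turns lie within -1 to 1; 1 stands for 0.1 m of shift or 90 degrees of turn. Its arguments: {"type":"object","properties":{"plan":{"type":"array"},"grip_force":{"type":"number"}},"required":["plan"]}

```bash
mkdir -p pics && cat > h.py <<'E'
import numpy as np, cv2
from scipy.spatial.transform import Rotation as Ro
from station import telemetry, viewer, hand_in, ctrl
def cam(name):
    o=telemetry.get_obs(); c=viewer.camera(name)
    if 'R' in c:
        R=np.array(c['R']); t=np.array(c['t']); c['Rw']=R.T; c['tw']=-R.T@t
    else:
        T=np.array(c['tool_from_camera']); Rt=Ro.from_euler('xyz',o['eef_rot']).as_matrix()
        c['Rw']=Rt@T[:3,:3]; c['tw']=Rt@T[:3,3]+np.array(o['ee_pos'])
    c['K']=np.array([[c['fx'],0,c['cx']],[0,c['fy'],c['cy']],[0,0,1.]])
    return c
def cloud(c):
    h,w=c['z_map'].shape
    g=np.stack(np.meshgrid(np.arange(w),np.arange(h)),-1).reshape(-1,1,2).astype(np.float64)
    n=cv2.undistortPoints(g,c['K'],np.array(c['dist'],float)).reshape(h,w,2)
    z=c['z_map'].astype(float)
    P=np.dstack([n[...,0]*z,n[...,1]*z,z])@c['Rw'].T+c['tw']
    P[z<=0]=np.nan
    return P
def save(c,n,rects=()):
    im=c['img'][...,::-1].copy()
    for l,r in rects:
        a=[int(v) for v in r]; cv2.rectangle(im,(a[0],a[1]),(a[2],a[3]),(0,0,255),1); cv2.putText(im,l,(a[0],a[1]-3),0,.4,(0,0,255),1)
    cv2.imwrite('pics/'+n+'.png',im)
E
python3 - <<'E'
from h import *
np.set_printoptions(precision=3,suppress=True)
print(telemetry.get_obs(), ctrl.tcp_to_tips)
for n in('top','scene'):
    c=cam(n);P=cloud(c);rs=[]
    for t in['broken_tube','tube_a','tube_stand','waste_box','lid','lid_handle','drop_hole','timer','forceps','bottle']:
        try: d=viewer.recognise(t,c)
        except Exception as e: print(t,e);continue
        for q in d[:3]:
            r=np.array(q['rect']);a=r.astype(int);S=P[a[1]:a[3]+1,a[0]:a[2]+1].reshape(-1,3)
            print(n,t,round(q['score'],2),r.round(),np.nanmedian(S,0),np.nanpercentile(S[:,2],98) if len(S) else '')
            if q['score']>.3: rs.append((t,r))
    save(c,n+'0',rs)
    np.savez(n+'0.npz',P=P,img=c['img'])
    print(c['tw'])
E
```

```text
{'time_s': 0.0, 'qpos': array([ 1.181,  0.3  ,  1.522, -0.   ,  1.321, -0.067]), 'joint_vel': array([0.001, 0.   , 0.   , 0.   , 0.   , 0.001]), 'tau': array([ -0.002, -53.18 , -35.274,   0.071,   0.024,   0.   ]), 'ee_pos': array([0.174, 0.521, 0.222]), 'eef_rot': array([-3.14 , -0.   ,  2.819]), 'force': array([0.055, 0.034, 0.25 ]), 'moment': array([-0.065,  0.024, -0.009]), 'grip_force': 0.0, 'grip_width': 0.09378575778402874} 0.017
top tube_a 0.67 [405. 215. 418. 225.] [ 0.464 -0.171  0.03 ] 0.08540245624162193
top tube_a 0.47 [383. 215. 398. 225.] [ 0.466 -0.111  0.028] 0.08473290721230066
top tube_stand 0.91 [378. 214. 435. 235.] [ 0.453 -0.157  0.027] 0.08363582716266066
top waste_box 0.94 [217. 125. 315. 220.] [0.58  0.211 0.123] 0.12833213120578865
top lid 0.74 [217. 124. 314. 221.] [0.58  0.215 0.123] 0.12823831182953477
top lid 0.36 [387. 215. 400. 226.] [ 0.463 -0.12   0.036] 0.08489075881595401
top lid_handle 0.88 [214. 123. 319. 222.] [0.582 0.212 0.123] 0.1281085879017529
top drop_hole 0.77 [218. 122. 319. 220.] [0.585 0.208 0.123] 0.1281891358604139
top drop_hole 0.2
[... 956 characters left out ...]
4] 0.01943500984279702
scene lid_handle 0.59 [268. 147. 362. 222.] [0.622 0.234 0.094] 0.1265942760620286
scene lid_handle 0.16 [223. 211. 244. 243.] [0.339 0.279 0.063] 0.11273603836564287
scene drop_hole 0.6 [265. 149. 362. 219.] [0.619 0.237 0.112] 0.1267478919862723
scene drop_hole 0.55 [270. 147. 360. 242.] [0.586 0.202 0.049] 0.12629241233844102
scene timer 0.88 [292. 259. 321. 284.] [0.407 0.046 0.013] 0.01901078946237546
scene forceps 0.29 [294. 264. 318. 283.] [0.4   0.042 0.014] 0.01945747955783868
scene bottle 0.71 [212. 209. 222. 220.] [ 0.361  0.418 -0.   ] 0.010442184438987966
scene bottle 0.67 [223. 210. 245. 244.] [0.34  0.28  0.059] 0.11273421349900799
[-0.025 -0.467  1.047]
```

```bash
python3 - <<'E'
import cv2
a=cv2.imread('pics/top0.png')[100:300,190:460]
cv2.imwrite('pics/topc.png',cv2.resize(a,None,fx=2.9,fy=2.9,interpolation=cv2.INTER_CUBIC))
from h import *
np.set_printoptions(precision=4,suppress=True)
P=np.load('top0.npz')['P']
ok=np.isfinite(P[...,2])
# lid plate
m=ok&(P[...,2]>.117)&(P[...,2]<.14)&(P[...,0]>.42)&(P[...,1]>.0)&(P[...,1]<.42)
r=cv2.minAreaRect(P[m][:,:2].astype(np.float32)); print('lid',r,m.sum())
print(cv2.boxPoints(r))
# collar
m2=m&(P[...,2]>.1265); print('collar',np.median(P[m2],0),P[m2].min(0),P[m2].max(0),m2.sum())
# tubes
for lo,hi in((.06,.1),(.04,.1)):
    m=ok&(P[...,2]>lo)&(P[...,2]<hi)&(P[...,1]<-.07)&(P[...,1]>-.28)&(P[...,0]<.55)&(P[...,0]>.38)
    n,l,s,ce=cv2.connectedComponentsWithStats(m.astype(np.uint8))
    for i in range(1,n):
        Q=P[l==i]; print(s[i],ce[i],Q.mean(0),Q.min(0),Q.max(0))
m=ok&(P[...,2]>.022)&(P[...,2]<.032)&(P[...,1]<-.05)&(P[...,1]>-.3)&(P[...,0]<.55)&(P[...,0]>.38)
r=cv2.minAreaRect(P[m][:,:2].astype(np.float32)); print('stand',r)
E
```

```text
lid ((0.7140930891036987, 0.24398350715637207), (0.5232335925102234, 0.2992826998233795), 10.491846084594727) 6879
[[0.4296 0.3435]
 [0.4841 0.0492]
 [0.9986 0.1445]
 [0.9441 0.4388]]
collar [0.6026 0.2082 0.1275] [0.4615 0.0901 0.1265] [0.9985 0.4191 0.1398] 737
[389 217  10   8  42] [393.9524 220.6667] [ 0.4609 -0.1165  0.0782] [ 0.4523 -0.1263  0.0602] [ 0.4702 -0.1052  0.0873]
[408 218  10   9  49] [412.6531 221.7143] [ 0.4582 -0.165   0.0769] [ 0.4472 -0.175   0.0603] [ 0.4678 -0.1551  0.0869]
[431 220   4   8  11] [432.8182 223.6364] [ 0.4533 -0.2214  0.0636] [ 0.4445 -0.2249  0.0606] [ 0.4628 -0.2168  0.0675]
[387 217  12   8  61] [393.0492 220.7705] [ 0.4608 -0.1159  0.0694] [ 0.4523 -0.1263  0.0401] [ 0.4702 -0.1052  0.0873]
[406 218  12   9  69] [411.7681 221.7391] [ 0.4582 -0.1647  0.0687] [ 0.4472 -0.1751  0.0406] [ 0.4678 -0.1551  0.0869]
[424 220  11   8  45] [429.4    223.5333] [ 0.4537 -0.2151  0.0542] [ 0.4445 -0.2249  0.0403] [ 0.4631 -0.2026  0.0675]
stand ((0.45805248618125916, -0.16537097096443176), (0.1565813571214676, 0.052026137709617615), 85.05643463134766)
```

View pics/topc.png

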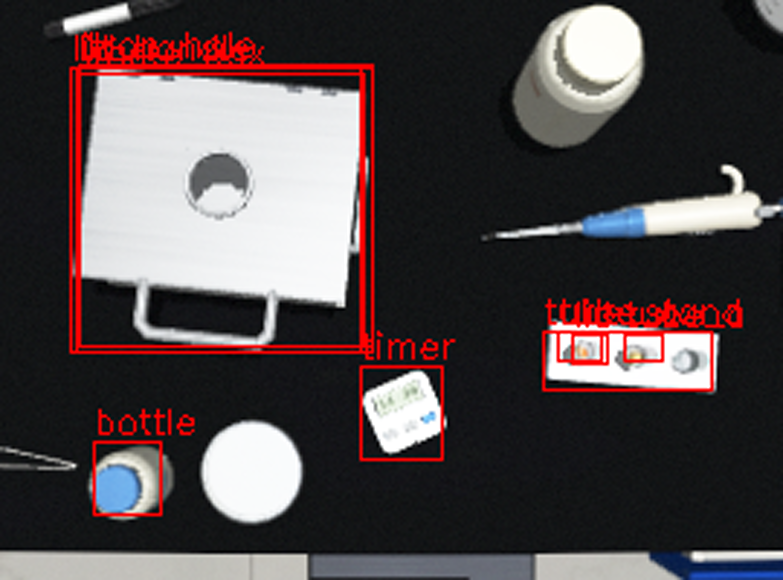

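The top view shows the box with its handle facing the robot at about crop (205,335). The stand is at crop (630,360), and its right-hand tube, full-image (430,223), is the short one. The measured spots match the stand geometry: the broken tube is near (0.454, -0.215). Next I'll fit the lid.

```bash
python3 - <<'E'
from h import *
np.set_printoptions(precision=4,suppress=True)
P=np.load('top0.npz')['P']; ok=np.isfinite(P[...,2])
m=ok&(P[...,2]>.118)&(P[...,2]<.1265)&(P[...,0]>.40)&(P[...,0]<.73)&(P[...,1]>.05)&(P[...,1]<.38)
m=cv2.morphologyEx(m.astype(np.uint8),cv2.MORPH_OPEN,np.ones((9,9)))>0
r=cv2.minAreaRect(P[m][:,:2].astype(np.float32)); print('plate',r)
b=cv2.boxPoints(r); print(b)
m2=ok&(P[...,2]>.112)&(P[...,2]<.135)&(P[...,0]>.40)&(P[...,0]<.52)&(P[...,1]>.05)&(P[...,1]<.38)&~(cv2.dilate(m.astype(np.uint8),np.ones((5,5)))>0)
Q=P[m2]; print('bar px',len(Q),Q.min(0),Q.max(0))
f=cv2.fitLine(Q[Q[:,0]<Q[:,0].min()+.025][:,:2].astype(np.float32),cv2.DIST_HUBER,0,.01,.01).ravel();print('line',f)
hole=ok&(P[...,2]<.1)&(abs(P[...,0]-.59)<.05)&(abs(P[...,1]-.21)<.05)
u=np.argwhere(hole);print('hole px',u.mean(0),u.min(0),u.max(0),len(u))
s=ok&(P[...,0]>.15)&(P[...,0]<.56)&(P[...,1]>-.3)&(P[...,1]<.6)
print('max h in path',np.percentile(P[s][:,2],99.9))
E
```

```text
plate ((0.6004525423049927, 0.20284414291381836), (0.22045034170150757, 0.1785026341676712), 84.10133361816406)
[[0.5003 0.1024]
 [0.6779 0.084 ]
 [0.7006 0.3033]
 [0.523  0.3217]]
bar px 533 [0.4615 0.1387 0.1142] [0.52   0.2857 0.1339]
line [0.0823 0.9966 0.4697 0.2144]
hole px [163.9259 264.9185] [156 256] [172 274] 270
max h in path 0.5261558617211484
```

>>> step_arm(
  plan=[
    {"dz": -0.3},
    {"rz": 0.09},
    {"rz": 0.09},
  ],
)

```text
$.plan[0]: bad value
```

>>> step_arm(
  plan=[
    {"dx": 0, "dy": 0, "dz": 0, "rx": 0, "ry": 0, "rz": 0.0945, "claw": 0},
    {"dx": 0, "dy": 0, "dz": 0, "rx": 0, "ry": 0, "rz": 0.0945, "claw": 0},
    {"dx": 0, "dy": 0, "dz": 0, "rx": 0, "ry": 0, "rz": 0.0945, "claw": 0},
    {"dx": 0, "dy": 0, "dz": 0, "rx": 0, "ry": 0, "rz": 0.0945, "claw": 0},
    {"dx": 0, "dy": 0, "dz": 0, "rx": 0, "ry": 0, "rz": 0.0945, "claw": 0},
    {"dx": 0, "dy": 0, "dz": 0, "rx": 0, "ry": 0, "rz": 0.0945, "claw": 0},
    {"dx": 0, "dy": 0, "dz": 0, "rx": 0, "ry": 0, "rz": 0.0945, "claw": 0},
    {"dx": 0, "dy": 0, "dz": 0, "rx": 0, "ry": 0, "rz": 0.0945, "claw": 0},
    {"dx": 0, "dy": 0, "dz": 0, "rx": 0, "ry": 0, "rz": 0.0945, "claw": 0},
  ],
  grip_force=15,
)

```text
time_s: 2.0
ee_pos: [0.1745, 0.5216, 0.2224]
eef_rot: [3.142, 0.0, 1.477]
force: [0.0, -0.3, -1.1]
grip_width: 0.0941
grip_force: 0.0
```

>>> step_arm(
  plan=[
    {"dx": -0.393, "dy": 0.193, "dz": 0, "rx": 0, "ry": 0, "rz": 0, "claw": 0},
    {"dx": -0.393, "dy": 0.193, "dz": 0, "rx": 0, "ry": 0, "rz": 0, "claw": 0},
    {"dx": -0.393, "dy": 0.193, "dz": 0, "rx": 0, "ry": 0, "rz": 0, "claw": 0},
    {"dx": -0.393, "dy": 0.193, "dz": 0, "rx": 0, "ry": 0, "rz": 0, "claw": 0},
    {"dx": -0.393, "dy": 0.193, "dz": 0, "rx": 0, "ry": 0, "rz": 0, "claw": 0},
    {"dx": -0.393, "dy": 0.193, "dz": 0, "rx": 0, "ry": 0, "rz": 0, "claw": 0},
    {"dx": -0.393, "dy": 0.193, "dz": 0, "rx": 0, "ry": 0, "rz": 0, "claw": 0},
    {"dx": -0.393, "dy": 0.193, "dz": 0, "rx": 0, "ry": 0, "rz": 0, "claw": 0},
    {"dx": -0.393, "dy": 0.193, "dz": 0, "rx": 0, "ry": 0, "rz": 0, "claw": 0},
  ],
)

```text
time_s: 2.9
ee_pos: [0.3166, 0.1524, 0.2227]
eef_rot: [3.141, -0.0, 1.483]
force: [0.0, 0.2, 0.3]
grip_width: 0.0939
grip_force: 0.0
```

>>> step_arm(
  plan=[
    {"dx": -0.393, "dy": 0.193, "dz": 0, "rx": 0, "ry": 0, "rz": 0, "claw": 0},
    {"dx": -0.393, "dy": 0.193, "dz": 0, "rx": 0, "ry": 0, "rz": 0, "claw": 0},
    {"dx": -0.393, "dy": 0.193, "dz": 0, "rx": 0, "ry": 0, "rz": 0, "claw": 0},
    {"dx": -0.393, "dy": 0.193, "dz": 0, "rx": 0, "ry": 0, "rz": 0, "claw": 0},
    {"dx": -0.393, "dy": 0.193, "dz": 0, "rx": 0, "ry": 0, "rz": 0, "claw": 0},
    {"dx": -0.393, "dy": 0.193, "dz": 0, "rx": 0, "ry": 0, "rz": 0, "claw": 0},
    {"dx": -0.393, "dy": 0.193, "dz": 0, "rx": 0, "ry": 0, "rz": 0, "claw": 0},
    {"dx": -0.393, "dy": 0.193, "dz": 0, "rx": 0, "ry": 0, "rz": 0, "claw": 0},
    {"dx": -0.393, "dy": 0.193, "dz": 0, "rx": 0, "ry": 0, "rz": 0, "claw": 0},
    {"dx": 0, "dy": 0, "dz": 0, "rx": 0, "ry": 0, "rz": 0, "claw": 0},
  ],
)

```text
time_s: 3.9
ee_pos: [0.459, -0.2172, 0.2217]
eef_rot: [-3.141, 0.0, 1.48]
force: [0.3, 0.3, -0.3]
grip_width: 0.0938
grip_force: 0.0
```

```bash
python3 - <<'E'
from h import *
np.set_printoptions(precision=4,suppress=True)
o=telemetry.get_obs(); print(o['ee_pos'],o['eef_rot'],o['qpos'])
c=cam('wrist');P=cloud(c);rs=[]
for t in['broken_tube','tube_a','tube_stand']:
    for q in viewer.recognise(t,c)[:3]:
        r=np.array(q['rect']); print(t,q['score'],r.round()); rs.append((t,r))
save(c,'w1',rs)
ok=np.isfinite(P[...,2])
m=ok&(P[...,2]>.035)&(P[...,2]<.1)&(P[...,1]<-.08)&(P[...,1]>-.26)&(P[...,0]<.52)&(P[...,0]>.40)
n,l,s,ce=cv2.connectedComponentsWithStats(m.astype(np.uint8))
for i in range(1,n):
    if s[i][4]<100: continue
    Q=P[l==i]; T=Q[Q[:,2]>np.percentile(Q[:,2],60)]
    print(s[i],(Q.min(0)+Q.max(0))/2,Q.min(0),Q.max(0),cv2.minEnclosingCircle(T[:,:2].astype(np.float32)))
E
```

```text
[ 0.459  -0.2172  0.2217] [-3.141   0.0002  1.4796] [-0.5139  0.2067  1.6394 -0.0004  1.296  -0.4225]
broken_tube 0.6 [302. 173. 321. 197.]
tube_a 0.88 [300.  81. 320. 108.]
tube_a 0.88 [301. 130. 323. 156.]
tube_stand 0.62 [293.  69. 335. 202.]
[299  80  23  25 413] [ 0.4601 -0.1166  0.0605] [ 0.4492 -0.1277  0.035 ] [ 0.471  -0.1055  0.086 ] ((0.460305780172348, -0.11645544320344925), 0.01134443562477827)
[301 131  22  23 243] [ 0.4565 -0.1658  0.0603] [ 0.4456 -0.1765  0.035 ] [ 0.4674 -0.155   0.0855] ((0.45628347992897034, -0.16604119539260864), 0.011212732642889023)
[303 172  19  25 231] [ 0.4521 -0.2157  0.0517] [ 0.4415 -0.2265  0.0351] [ 0.4626 -0.2048  0.0682] ((0.45212823152542114, -0.21589933335781097), 0.011069448664784431)
```

View pics/w1.png

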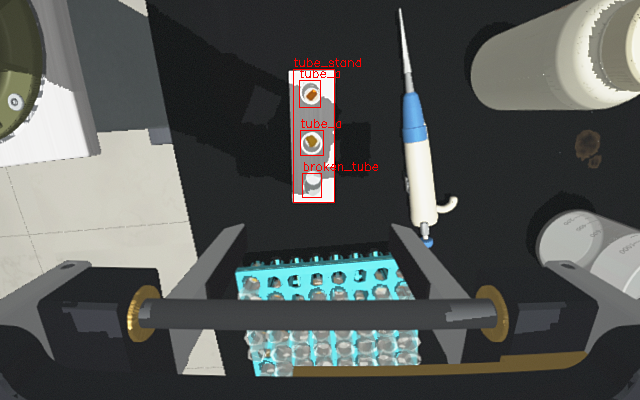

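The broken tube is at pixel (312,185), empty, jagged and the last in the stand, at (0.452, -0.216). A cyan rack is visible near the gripper, so I'll check clearances before descending.

```bash
python3 - <<'E'
from h import *
np.set_printoptions(precision=3,suppress=True)
for n in('top0','scene0'):
    P=np.load(n+'.npz')['P']
    s=(P[...,0]>.33)&(P[...,0]<.57)&(P[...,1]>-.4)&(P[...,1]<-.18)&(P[...,2]>.04)&(P[...,2]<.3)
    Q=P[s]; print(n,len(Q))
    for y in np.arange(-.4,-.18,.02):
        q=Q[(Q[:,1]>=y)&(Q[:,1]<y+.02)]
        if len(q): print(round(y,2),q.min(0),q.max(0))
E
```

```text
top0 2454
-0.4 [ 0.342 -0.4    0.041] [ 0.556 -0.38   0.083]
-0.38 [ 0.343 -0.38   0.04 ] [ 0.57  -0.36   0.084]
-0.36 [ 0.343 -0.36   0.04 ] [ 0.568 -0.34   0.084]
-0.34 [ 0.34 -0.34  0.04] [ 0.568 -0.32   0.083]
-0.32 [ 0.49  -0.32   0.042] [ 0.557 -0.319  0.045]
-0.24 [ 0.447 -0.225  0.04 ] [ 0.46  -0.221  0.067]
-0.22 [ 0.445 -0.219  0.042] [ 0.463 -0.203  0.068]
scene0 2648
-0.4 [ 0.339 -0.4    0.04 ] [ 0.57  -0.38   0.084]
-0.38 [ 0.339 -0.38   0.04 ] [ 0.57  -0.36   0.083]
-0.36 [ 0.34 -0.36  0.04] [ 0.57  -0.34   0.082]
-0.34 [ 0.339 -0.34   0.04 ] [ 0.57  -0.323  0.082]
-0.24 [ 0.441 -0.228  0.041] [ 0.461 -0.22   0.067]
-0.22 [ 0.441 -0.22   0.04 ] [ 0.463 -0.204  0.061]
```

>>> step_arm(
  plan=[
    {"dx": 0.01, "dy": -0.07, "dz": 0, "rx": 0, "ry": 0, "rz": 0, "claw": 0.4},
    {"dx": 0, "dy": 0, "dz": 0.4, "rx": 0, "ry": 0, "rz": 0, "claw": 0.4},
    {"dx": 0, "dy": 0, "dz": 0.4, "rx": 0, "ry": 0, "rz": 0, "claw": 0.4},
    {"dx": 0, "dy": 0, "dz": 0.3, "rx": 0, "ry": 0, "rz": 0, "claw": 0.4},
    {"dx": 0, "dy": 0, "dz": 0.2, "rx": 0, "ry": 0, "rz": 0, "claw": 0.4},
    {"dx": 0, "dy": 0, "dz": 0.2, "rx": 0, "ry": 0, "rz": 0, "claw": 0.4},
    {"dx": 0, "dy": 0, "dz": 0.12, "rx": 0, "ry": 0, "rz": 0, "claw": 0.4},
    {"dx": 0, "dy": 0, "dz": 0.1, "rx": 0, "ry": 0, "rz": 0, "claw": 0.4},
    {"dx": 0, "dy": 0, "dz": 0, "rx": 0, "ry": 0, "rz": 0, "claw": 0.4},
    {"dx": 0, "dy": 0, "dz": 0, "rx": 0, "ry": 0, "rz": 0, "claw": 0.4},
  ],
)

```text
time_s: 5.1
ee_pos: [0.4517, -0.212, 0.0511]
eef_rot: [3.141, 0.0, 1.483]
force: [0.4, -0.2, 0.4]
grip_width: 0.0562
grip_force: 0.0
```

>>> step_arm(
  plan=[
    {"dx": -0.04, "dy": 0, "dz": 0.03, "rx": 0, "ry": 0, "rz": 0, "claw": 0.4},
    {"dx": 0, "dy": 0, "dz": 0, "rx": 0, "ry": 0, "rz": 0, "claw": 1},
    {"dx": 0, "dy": 0, "dz": 0, "rx": 0, "ry": 0, "rz": 0, "claw": 1},
    {"dx": 0, "dy": 0, "dz": 0, "rx": 0, "ry": 0, "rz": 0, "claw": 1},
    {"dx": 0, "dy": 0, "dz": 0, "rx": 0, "ry": 0, "rz": 0, "claw": 1},
    {"dx": 0, "dy": 0, "dz": 0, "rx": 0, "ry": 0, "rz": 0, "claw": 1},
    {"dx": 0, "dy": 0, "dz": 0, "rx": 0, "ry": 0, "rz": 0, "claw": 1},
  ],
  grip_force=12,
)

```text
time_s: 5.8
ee_pos: [0.4515, -0.216, 0.0476]
eef_rot: [3.141, 0.0, 1.483]
force: [2.7, 0.3, -0.1]
grip_width: 0.0215
grip_force: 12.0
```

>>> step_arm(
  plan=[
    {"dx": 0, "dy": 0, "dz": -0.2, "rx": 0, "ry": 0, "rz": 0, "claw": 1},
    {"dx": 0, "dy": 0, "dz": -0.35, "rx": 0, "ry": 0, "rz": 0, "claw": 1},
    {"dx": 0, "dy": 0, "dz": -0.4, "rx": 0, "ry": 0, "rz": 0, "claw": 1},
    {"dx": 0, "dy": 0, "dz": -0.4, "rx": 0, "ry": 0, "rz": 0, "claw": 1},
    {"dx": 0, "dy": 0, "dz": -0.35, "rx": 0, "ry": 0, "rz": 0, "claw": 1},
    {"dx": 0.2, "dy": 0, "dz": 0, "rx": 0, "ry": 0, "rz": 0, "claw": 1},
    {"dx": 0.4, "dy": 0, "dz": 0, "rx": 0, "ry": 0, "rz": 0, "claw": 1},
    {"dx": 0.4, "dy": 0, "dz": 0, "rx": 0, "ry": 0, "rz": 0, "claw": 1},
    {"dx": 0.4, "dy": 0, "dz": 0, "rx": 0, "ry": 0, "rz": 0, "claw": 1},
  ],
)

```text
time_s: 6.7
ee_pos: [0.4631, -0.0751, 0.2175]
eef_rot: [-3.141, 0.0, 1.482]
force: [0.7, 0.3, -0.4]
grip_width: 0.0217
grip_force: 12.0
```

>>> step_arm(
  plan=[
    {"dx": 0.4, "dy": 0, "dz": 0, "rx": 0, "ry": 0, "rz": 0, "claw": 1},
    {"dx": 0.4, "dy": 0, "dz": 0, "rx": 0, "ry": 0, "rz": 0, "claw": 1},
    {"dx": 0.4, "dy": 0, "dz": 0, "rx": 0, "ry": 0, "rz": 0, "claw": 1},
    {"dx": 0.4, "dy": 0.2, "dz": 0, "rx": 0, "ry": 0, "rz": 0, "claw": 1},
    {"dx": 0, "dy": 0.4, "dz": 0, "rx": 0, "ry": 0, "rz": 0, "claw": 1},
    {"dx": 0, "dy": 0.4, "dz": 0, "rx": 0, "ry": 0, "rz": 0, "claw": 1},
    {"dx": 0, "dy": 0.2, "dz": 0, "rx": 0, "ry": 0, "rz": 0, "claw": 1},
    {"dx": 0, "dy": 0, "dz": 0, "rx": 0, "ry": 0, "rz": 0, "claw": 1},
  ],
)

```text
time_s: 7.5
ee_pos: [0.5983, 0.072, 0.2162]
eef_rot: [-3.14, 0.0, 1.482]
force: [-0.3, -0.1, -1.0]
grip_width: 0.0217
grip_force: 12.0
```

```bash
python3 - <<'E'
from h import *
np.set_printoptions(precision=4,suppress=True)
o=telemetry.get_obs(); print(o['ee_pos'],o['eef_rot'],o['grip_width'],o['grip_force'])
c=cam('wrist');P=cloud(c)
save(c,'w2')
ok=np.isfinite(P[...,2])
near=ok&(abs(P[...,0]-.6)<.045)&(abs(P[...,1]-.205)<.045)
col=near&(P[...,2]>.1285)&(P[...,2]<.14); Q=P[col]
print('collar',len(Q),cv2.minEnclosingCircle(Q[:,:2].astype(np.float32)) if len(Q)>5 else '')
A=np.c_[2*Q[:,:2],np.ones(len(Q))]; s=np.linalg.lstsq(A,(Q[:,:2]**2).sum(1),rcond=None)[0]; print('lsq',s[:2],np.sqrt(s[2]+s[0]**2+s[1]**2))
m=ok&(P[...,2]>.119)&(P[...,2]<.1275)&(P[...,0]>.49)&(P[...,0]<.73)&(P[...,1]>.05)&(P[...,1]<.38)
m=cv2.morphologyEx(m.astype(np.uint8),cv2.MORPH_OPEN,np.ones((7,7)))>0
print('plate',cv2.minAreaRect(P[m][:,:2].astype(np.float32)),np.median(P[m],0))
m=ok&(P[...,2]>.112)&(P[...,2]<.135)&(P[...,0]>.44)&(P[...,0]<.49)&(P[...,1]>.12)&(P[...,1]<.32)
if m.sum()>20: Q=P[m]; print('bar',len(Q),Q.min(0),Q.max(0),Q.mean(0),cv2.fitLine(Q[:,:2].astype(np.float32),cv2.DIST_HUBER,0,.01,.01).ravel())
E
```

```text
[0.5983 0.072  0.2162] [-3.1401  0.0004  1.4825] 0.021729795673600165 11.98650062084198
collar 1257 ((0.6020835638046265, 0.2063351571559906), 0.029229087755084038)
lsq [0.602  0.2058] 0.02662355229506327
plate ((0.5980656147003174, 0.16553926467895508), (0.14843231439590454, 0.18130485713481903), 84.77002716064453) [0.596  0.1635 0.1241]
bar 1747 [0.4618 0.1574 0.1197] [0.4899 0.253  0.1291] [0.473  0.2031 0.1257] [0.0419 0.9991 0.4731 0.2155]
```

View pics/w2.png

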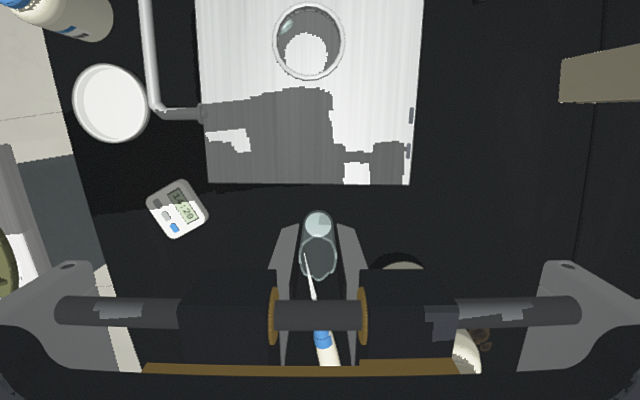

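The held tube is at (318,245), with the hole collar ahead at (308,40). Its measured centre is (0.602, 0.206) with a radius of 29 mm, as specified. I'll move over it.

>>> step_arm(
  plan=[
    {"dx": 0.3, "dy": -0.08, "dz": 0, "rx": 0, "ry": 0, "rz": 0, "claw": 1},
    {"dx": 0.4, "dy": 0, "dz": 0, "rx": 0, "ry": 0, "rz": 0, "claw": 1},
    {"dx": 0.4, "dy": 0, "dz": 0, "rx": 0, "ry": 0, "rz": 0, "claw": 1},
    {"dx": 0.24, "dy": 0, "dz": 0, "rx": 0, "ry": 0, "rz": 0, "claw": 1},
    {"dx": 0, "dy": 0, "dz": 0, "rx": 0, "ry": 0, "rz": 0, "claw": 1},
    {"dx": 0, "dy": 0, "dz": 0, "rx": 0, "ry": 0, "rz": 0, "claw": 1},
  ],
)

```text
time_s: 8.15
ee_pos: [0.6001, 0.2064, 0.2175]
eef_rot: [-3.141, 0.0, 1.484]
force: [-0.0, 0.4, -0.3]
grip_width: 0.0216
grip_force: 12.0
```

>>> step_arm(
  plan=[
    {"dx": 0, "dy": 0.02, "dz": 0.2, "rx": 0, "ry": 0, "rz": 0, "claw": 1},
    {"dx": 0, "dy": 0, "dz": 0.2, "rx": 0, "ry": 0, "rz": 0, "claw": 1},
    {"dx": 0, "dy": 0, "dz": 0.15, "rx": 0, "ry": 0, "rz": 0, "claw": 1},
    {"dx": 0, "dy": 0, "dz": 0.08, "rx": 0, "ry": 0, "rz": 0, "claw": 1},
    {"dx": 0, "dy": 0, "dz": 0, "rx": 0, "ry": 0, "rz": 0, "claw": 1},
    {"dx": 0, "dy": 0, "dz": 0, "rx": 0, "ry": 0, "rz": 0, "claw": 1},
  ],
)

```text
time_s: 8.75
ee_pos: [0.6031, 0.2062, 0.1553]
eef_rot: [3.141, -0.0, 1.483]
force: [0.1, 0.5, -0.2]
grip_width: 0.0216
grip_force: 12.0
```

>>> step_arm(
  plan=[
    {"dx": 0, "dy": 0, "dz": 0, "rx": 0, "ry": 0, "rz": 0, "claw": 0.4},
    {"dx": 0, "dy": 0, "dz": 0, "rx": 0, "ry": 0, "rz": 0, "claw": 0.4},
    {"dx": 0, "dy": 0, "dz": 0, "rx": 0, "ry": 0, "rz": 0, "claw": 0.4},
    {"dx": 0, "dy": 0, "dz": 0, "rx": 0, "ry": 0, "rz": 0, "claw": 0.4},
    {"dx": 0, "dy": 0, "dz": 0, "rx": 0, "ry": 0, "rz": 0, "claw": 0.4},
    {"dx": 0, "dy": 0, "dz": -0.3, "rx": 0, "ry": 0, "rz": 0, "claw": 0.6},
    {"dx": 0, "dy": 0, "dz": -0.4, "rx": 0, "ry": 0, "rz": 0, "claw": 0.6},
    {"dx": 0, "dy": 0, "dz": -0.1, "rx": 0, "ry": 0, "rz": 0, "claw": 0.6},
    {"dx": 0, "dy": 0, "dz": 0, "rx": 0, "ry": 0, "rz": 0, "claw": 0.6},
  ],
)

```text
time_s: 9.65
ee_pos: [0.6033, 0.2065, 0.2362]
eef_rot: [3.139, -0.001, 1.483]
force: [0.9, -0.6, -0.8]
grip_width: 0.0375
grip_force: 0.0
```

```bash
python3 - <<'E'
from h import *
c=cam('scene'); save(c,'s2')
im=cv2.imread('pics/s2.png')
c2=cam('wrist'); save(c2,'w3')
w=cv2.imread('pics/w3.png')
cv2.imwrite('pics/m3.png',np.hstack([cv2.resize(im[110:330,190:410],(400,400)),cv2.resize(w[:,120:520],(400,400))]))
for d in (c,c2): print(viewer.recognise('broken_tube',d)[:2])
print(telemetry.get_obs())
E
```

```text
[]
[{'rect': [296.0, 181.4, 307.9, 187.1], 'score': 0.46}]
{'time_s': 9.85, 'qpos': array([ 2.72305010e-01,  4.91835684e-01,  1.23245440e+00, -1.18060834e-05,
        1.41998351e+00,  3.60230836e-01]), 'joint_vel': array([-8.54372683e-04,  6.42316787e-05, -5.64854936e-03,  6.17097402e-04,
        1.78620863e-03,  1.38371206e-03]), 'tau': array([ 1.80770428e-02, -6.57925487e+01, -3.67882240e+01,  7.50429975e-02,
       -1.28299792e-02, -1.65244801e-04]), 'ee_pos': array([0.60236806, 0.20620313, 0.23264622]), 'eef_rot': array([-3.13908791e+00,  9.55920598e-04,  1.48287349e+00]), 'force': array([-0.05697511,  0.06863875,  0.17049788]), 'moment': array([-0.05116873,  0.05193277,  0.01871587]), 'grip_force': 0.0, 'grip_width': 0.03743607965724903}
```

View pics/m3.png

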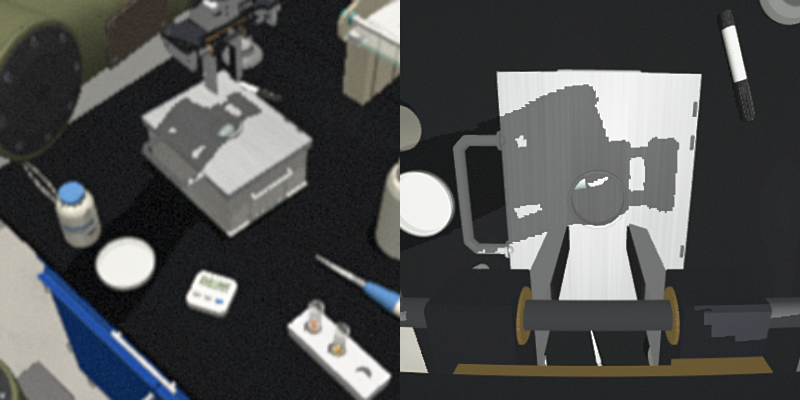

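The tube has left both the stand and the fingers, and the lid is still shut (collar at about (600,197) in the right half). Next is the bar, which lies on the left there at about x=462. The fingers are already aligned with it.

>>> step_arm(
  plan=[
    {"dx": 0, "dy": -0.4, "dz": 0, "rx": 0, "ry": 0, "rz": 0, "claw": 0.6},
    {"dx": 0, "dy": -0.4, "dz": 0, "rx": 0, "ry": 0, "rz": 0, "claw": 0.6},
    {"dx": 0, "dy": -0.4, "dz": 0, "rx": 0, "ry": 0, "rz": 0, "claw": 0.6},
    {"dx": 0, "dy": -0.13, "dz": 0, "rx": 0, "ry": 0, "rz": 0, "claw": 0.6},
    {"dx": 0, "dy": 0, "dz": 0.3, "rx": 0, "ry": 0, "rz": 0, "claw": 0.6},
    {"dx": 0, "dy": 0, "dz": 0.3, "rx": 0, "ry": 0, "rz": 0, "claw": 0.6},
    {"dx": 0, "dy": 0, "dz": 0, "rx": 0, "ry": 0, "rz": 0, "claw": 0.6},
    {"dx": 0, "dy": 0, "dz": 0, "rx": 0, "ry": 0, "rz": 0, "claw": 0.6},
  ],
)

```text
time_s: 10.65
ee_pos: [0.4703, 0.218, 0.1745]
eef_rot: [-3.14, 0.001, 1.483]
force: [-0.3, 0.1, 0.7]
grip_width: 0.0376
grip_force: 0.0
```

```bash
python3 - <<'E'
from h import *
np.set_printoptions(precision=4,suppress=True)
o=telemetry.get_obs(); print(o['ee_pos'],o['eef_rot'],o['grip_width'],o['force'])
c=cam('wrist');P=cloud(c); save(c,'w4')
m=np.isfinite(P[...,2])&(P[...,2]>.118)&(P[...,2]<.133)&(P[...,0]>.44)&(P[...,0]<.50)&(P[...,1]>.12)&(P[...,1]<.32)
Q=P[m]
for y in np.arange(.14,.30,.01):
    q=Q[(Q[:,1]>=y)&(Q[:,1]<y+.01)]
    if len(q)>3: print(round(y,2),len(q),q[:,0].min(),np.median(q[:,0]),q[:,0].max(),np.median(q[:,2]))
E
```

```text
[0.4703 0.218  0.1745] [-3.1404  0.0006  1.4828] 0.037574046017663204 [-0.2536  0.0879  0.7004]
0.15 11 0.48125091820614463 0.48855525083518825 0.49349823655464503 0.12649817642477207
0.16 361 0.4631384588942508 0.480383452681553 0.49362528905280567 0.12640002748795545
0.17 153 0.4617804013624254 0.4673554294755298 0.47395825847976447 0.12636603117677686
0.18 132 0.4624589825468152 0.4671862081421205 0.4721255525356739 0.12663681709084268
0.19 146 0.4634468508468745 0.46824654032091495 0.4730241923149314 0.12651503395933672
0.2 140 0.4643525947455154 0.46910872121310576 0.474627062803636 0.12645001740868905
0.21 159 0.4652400265959585 0.47048259681201077 0.4754345919307249 0.12642292673041886
0.22 161 0.4661897260611006 0.4711415414341308 0.47622400183634445 0.12640043895873077
0.23 167 0.4671433590997654 0.4721411212797298 0.47705211422498467 0.1264760661617091
0.24 173 0.468056703095435 0.472883588303367 0.47786294345674557 0.12634217386172836
0.25 182 0.46896012206791043 0.47419172359598355 0.47945896037390545 0.12635441937716146
0.26 274 0.46985630424454833 0.4772181999592387 0.4996685559608654 0.12617521619828337
0.27 383 0.47222794617461505 0.48772190863312015 0.49991813893203013 0.12637025162378634
```

View pics/w4.png

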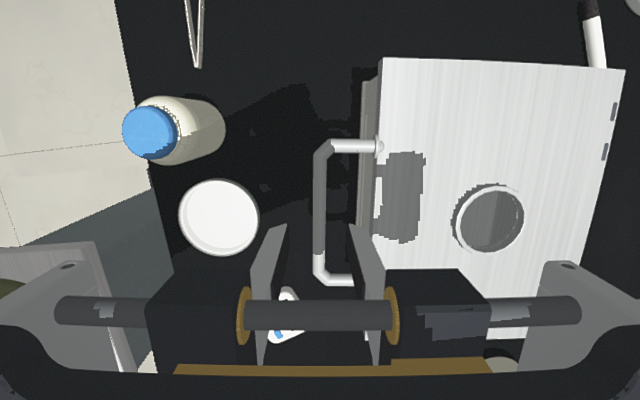

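The bar runs down the picture at about (320,215), between the open fingers and with arms at both ends. Its centre is (0.4705, 0.217), right under the TCP. I'll descend and grip.

>>> step_arm(
  plan=[
    {"dx": 0, "dy": 0, "dz": 0.2, "rx": 0, "ry": 0, "rz": 0, "claw": 0.6},
    {"dx": 0, "dy": 0, "dz": 0.2, "rx": 0, "ry": 0, "rz": 0, "claw": 0.6},
    {"dx": 0, "dy": 0, "dz": 0.14, "rx": 0, "ry": 0, "rz": 0, "claw": 0.6},
    {"dx": 0, "dy": 0, "dz": 0, "rx": 0, "ry": 0, "rz": 0, "claw": 0.6},
    {"dx": 0, "dy": 0, "dz": 0, "rx": 0, "ry": 0, "rz": 0, "claw": 1},
    {"dx": 0, "dy": 0, "dz": 0, "rx": 0, "ry": 0, "rz": 0, "claw": 1},
    {"dx": 0, "dy": 0, "dz": 0, "rx": 0, "ry": 0, "rz": 0, "claw": 1},
    {"dx": 0, "dy": 0, "dz": 0, "rx": 0, "ry": 0, "rz": 0, "claw": 1},
    {"dx": 0, "dy": 0, "dz": 0, "rx": 0, "ry": 0, "rz": 0, "claw": 1},
  ],
  grip_force=20,
)

```text
time_s: 11.6
ee_pos: [0.4712, 0.2181, 0.1212]
eef_rot: [3.139, -0.001, 1.483]
force: [6.0, -0.3, 0.4]
grip_width: 0.0088
grip_force: 20.0
```

>>> step_arm(
  plan=[
    {"dx": 0, "dy": 0.01, "dz": -0.189, "rx": 0, "ry": 0, "rz": 0, "claw": 1},
    {"dx": 0, "dy": 0.026, "dz": -0.187, "rx": 0, "ry": 0, "rz": 0, "claw": 1},
    {"dx": 0, "dy": 0.043, "dz": -0.184, "rx": 0, "ry": 0, "rz": 0, "claw": 1},
    {"dx": 0, "dy": 0.058, "dz": -0.18, "rx": 0, "ry": 0, "rz": 0, "claw": 1},
    {"dx": 0, "dy": 0.074, "dz": -0.174, "rx": 0, "ry": 0, "rz": 0, "claw": 1},
    {"dx": 0, "dy": 0.089, "dz": -0.167, "rx": 0, "ry": 0, "rz": 0, "claw": 1},
    {"dx": 0, "dy": 0, "dz": 0, "rx": 0, "ry": 0, "rz": 0, "claw": 1},
  ],
)

```text
time_s: 12.3
ee_pos: [0.5026, 0.2148, 0.2302]
eef_rot: [3.136, -0.001, 1.482]
force: [12.5, -0.3, -9.1]
grip_width: 0.009
grip_force: 20.0
```

>>> step_arm(
  plan=[
    {"dx": 0, "dy": 0.108, "dz": -0.159, "rx": 0, "ry": 0, "rz": 0, "claw": 1},
    {"dx": 0, "dy": 0.121, "dz": -0.149, "rx": 0, "ry": 0, "rz": 0, "claw": 1},
    {"dx": 0, "dy": 0.134, "dz": -0.138, "rx": 0, "ry": 0, "rz": 0, "claw": 1},
    {"dx": 0, "dy": 0.145, "dz": -0.126, "rx": 0, "ry": 0, "rz": 0, "claw": 1},
    {"dx": 0, "dy": 0.151, "dz": -0.114, "rx": 0, "ry": 0, "rz": 0, "claw": 1},
    {"dx": 0, "dy": 0.16, "dz": -0.1, "rx": 0, "ry": 0, "rz": 0, "claw": 1},
    {"dx": 0, "dy": 0, "dz": 0, "rx": 0, "ry": 0, "rz": 0, "claw": 1},
    {"dx": 0, "dy": 0, "dz": 0, "rx": 0, "ry": 0, "rz": 0, "claw": 1},
    {"dx": 0, "dy": 0, "dz": 0, "rx": 0, "ry": 0, "rz": 0, "claw": 1},
  ],
)

```text
time_s: 13.2
ee_pos: [0.5813, 0.2078, 0.3078]
eef_rot: [3.142, 0.001, 1.482]
force: [-4.7, -3.6, 6.2]
grip_width: 0.0093
grip_force: 20.0
```

```bash
python3 - <<'E'
from h import *
np.set_printoptions(precision=4,suppress=True)
o=telemetry.get_obs(); print(o['ee_pos'],o['grip_width'],o['grip_force'],o['force'],o['joint_vel'])
p=o['ee_pos'];gp=p[2]+.002
hx=np.array([.4705,.217])+.217*np.array([.9957,-.0924])
d=(hx-p[:2])@np.array([.9957,-.0924])
print('angle',np.degrees(np.arctan2(gp-.12,d))-.5,'r',np.hypot(gp-.12,d))
c=cam('scene');save(c,'s5');P=cloud(c)
im=cv2.imread('pics/s5.png')[110:330,190:450];cv2.imwrite('pics/s5c.png',cv2.resize(im,None,fx=2.5,fy=2.5,interpolation=cv2.INTER_CUBIC))
m=np.isfinite(P[...,2])&(P[...,0]>.56)&(P[...,0]<.71)&(P[...,1]>.10)&(P[...,1]<.32)&(P[...,2]>.15)&(P[...,2]<.27)
Q=P[m]
print(len(Q))
for _ in range(4):
    s=np.linalg.svd(Q-Q.mean(0))[2][2] if len(Q)<4000 else np.linalg.svd((Q-Q.mean(0))[::4])[2][2]
    e=abs((Q-Q.mean(0))@s); Q=Q[e<max(.004,np.percentile(e,70))]
print('plane n',s,'tilt deg',np.degrees(np.arccos(abs(s[2]))),len(Q))
E
```

```text
[0.5813 0.2078 0.3078] 0.009282160936171752 20.01674383878708 [-4.6704 -3.6058  6.1727] [ 0.001  -0.0003  0.0038 -0.0018 -0.0025  0.0016]
angle 60.3561441509429 r 0.21733552213235327
241
plane n [ 0.8615 -0.0703  0.5029] tilt deg 59.8050155001762 169
```

View pics/s5c.png

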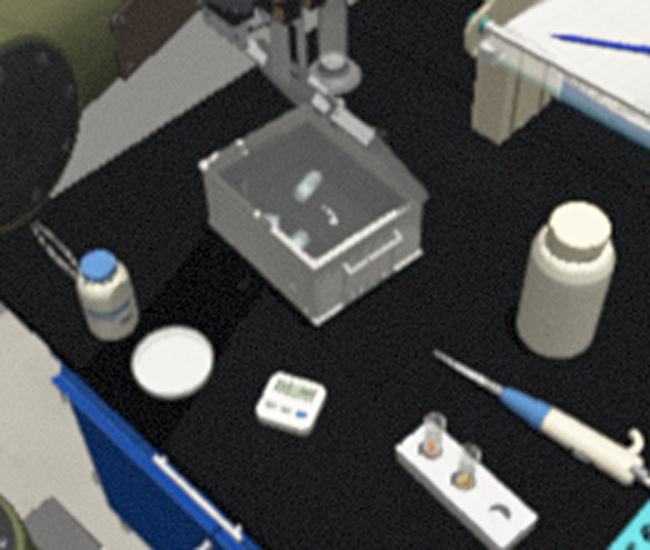

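The lid stands at about 60° (60.4° from the bar position, 59.8° from the depth plane) and is held at 20 N. The broken tube lies in the open box at crop (308,185), and both sound tubes are still in the stand. The arm is at rest, so I'll hand it in.

```bash
python3 -c "
from h import *
print(hand_in())"
```

```text
the job is handed in; nothing more can be done
None
```

I dropped the broken tube through the hole into the glass-waste box and handed in with the gripper holding the lid by its bar at about 60°; the two sound tubes are in the stand and nothing else looked moved, but the hand-in gave no verdict.

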